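# Close the photometer's lamp port with its quarter-turn cap

## Robot

A 6-joint arm with a two-finger parallel gripper is mounted at the origin on the work surface. World frame = base frame: x ahead of the robot, y to its left, z up, the work surface at z = 0. Lengths are in mm, angles in rad, forces in N, time in s.
With the tool pointing down it reaches from about 350 to 925 mm from the base axis. Payload 6.4 kg.
Tool frame: the origin (TCP) lies at the very end of the fingers, on their centre line; the grasp point (between the pads) lies 19 mm behind it; z points along the fingers, y is the line along which they close (so a half turn about z gives the same grasp; the last joint's range is limited). The gripper opens to 94 mm and grips with 3 to 60 N. Pads are 16 mm wide; open, the fingers measure 119 mm over their backs; the gripper's body (75 mm by 177 mm) begins 78 mm behind the grasp point.
Start: joints at [-1.361, 0.245, 1.558, -0, 1.339, -0.174], TCP at [243.396, -602.72, 174.155] pointing down, gripper open.
Joint ranges: [-3.13, 3.13], [-1.02, 2.26], [0.13, 2.54], [-0.95, 4.09], [0.21, 2.88], [-2.74, 2.74]. Speed limits (rad/s): [2.57, 2.57, 3.14, 3.14, 3.14, 3.14].

## Interface

Orientations are given as a unit quaternion [x, y, z, w].
In Python, from cell import robot, imaging, nets gives the robot as it stands. The module is installed in compiled form; this text tells all that it offers.
- The arm moves only by the tool play_rows, never from a script. Its argument "plan" is a list of rows, each an object with "fingers": the closure in counts, from 0 (fully open) to 255 (shut); "travel": the shift along the world's x, y, z each as a share of 3 cm, from -1 to 1, a list of three; "spin": the turn about the world's z as a share of 8 degrees, from -1 to 1. A call has 1 to 12 rows; each row shifts and turns the commanded pose from where the row before left it; what a row does not reach is not made up. A row lasts 1/10 s, in which the tool goes at most 50 mm and 8.59 degrees, less where a joint would pass 70% of its speed; a pose out of reach is approached as far as the arm can. A call with a number of a shift or a turn outside -1 to 1 is refused whole. A call with a gripper value outside its range is refused whole. The fingers move at their own pace and stop on an object; "grip_force" is the grip in N (left out, the last holds). Time passes only in rows, so rows that do not move let the fingers close. It gives the time, the measured TCP pose, the force, the opening and the grip force at its end, in the units of the state.
- robot.sense(): the state, without advancing time (a new reading comes with each control period).
- imaging.grab_frame(name): name is "scene" or "top" or "wrist"; returns a dict with "img" (400x640x3 uint8, red, green, blue), "fx", "fy", "cx", "cy" (pixels), "position" and "rotation" of the camera in the world. Camera axes: x right, y up, looking along -z (the intrinsics and any distortion apply to the point x, -y, -z); pixel columns grow to the right and rows downward; lengths in mm; the calibration is good to about 2 mm. A picture is of the moment at which its call begins. There is no depth.
- robot.finish_job(): hands the job in; it is judged then, once.
Trained networks look in a picture, given as the dict that the camera call returned (one of the last four; its "shot" number tells which), for a name from the list of things; names that differ only in an ending like _2 or _b are one class to them, and where a whole thing is asked for, a point or a joint stands for the part that bears it (a point fixed in the world has none). Each returns a list of dicts, best first, with "p" (0 to 1); they miss things now and then, are a little off and sometimes report something else, mostly with a low value. They report only what shows in the picture. A call takes as long as a camera call. They do not tell look-alikes from the thing itself.
- nets.spot_in(query, picture): "position" ([column, row] in pixels, amid what is visible of it).
- nets.trace(query, picture): "mask" (400x640 bool, what is visible of it) and "position" ([column, row] in pixels, amid what is visible of it).
The state is a dict: "time": time; "qpos": joint angles; "qvel": joint speeds; "joint_efforts": joint torques, N m; "ee_pos": TCP position; "eef_rot": TCP orientation; "ft_force": force on the tool from outside, world axes, zero at the start; "moment": the same for the moment, N m; "gripper_width": opening from 0.0 (shut) to 1.0 (fully open); "grip_force": force on a finger pad.
Only numpy, scipy, OpenCV 4.12 (cv2) and the standard library are available. Lean on these libraries where they do the work, as an engineer would, in place of code of your own. Each camera call takes 0.05 s, during which the arm holds its last target. There are 200 camera calls.

## Task

Take the grey cap with the flat bar grip out of its cork ring, put it into the lamp port on top of the white photometer and lock it: push it gently down against the port's spring, give it a quarter turn clockwise (seen from above) until it springs up into its locked detent, and let go. Do not force it, and leave the round-knobbed stopper and the other things alone.

Things in the scene. Friction and masses are not known exactly. Their poses are not given: they have to be found in the camera images.
- cap_grip (a point): Centre of the grey cap's bar grip: an upright flat bar 44 mm long (x), 12 mm thick (y), 36 mm tall (top 12 mm above this point), on a flange disc 60 mm across, 5 mm thick, upper face 24 mm and underside 29 mm below this point. Loose, 70 g; z up along the cap's axis. It starts with its flange on a fixed cork ring 66 mm across, 36 mm high, the tongue hanging inside.
- cap_foot (a point): Lowest point of the cap, on its axis 53 mm below cap_grip: underside of its steel tongue, a crossbar 36 mm long (x, parallel to the bar grip), 12 mm wide (y), 11 mm tall, flat on top, rounded below. A stem 11 mm in diameter, 13 mm long, joins it to the flange. The cap is the same after half a turn.
- port (a point): Nominal centre of the lamp port's top face: a 70 mm square plate 10 mm thick with a through slot for the tongue, 40 mm long (x) by 15 mm wide (y). z up. The true centre lies up to 2.5 mm off in x and y; the plate floats and slides (up to 5 mm from where it starts) under a side push of about 1.5 N. Its true height is up to 7 mm above or below; it does not give vertically.
- plunger_rest (a point): Nominal rest height of the spring plunger (13 mm disc) in the slot's middle, 11 mm below port; shares the port's offset. Pushed down by the tongue it resists with 0.8 N per mm. At 8 N the tongue's top is just under the plate and the cap can turn; at 10.4 N, 3 mm deeper, the flange meets the plate, which must not bear over 5 N more.
- detent (a point): Nominal middle of the locked detent, 5 mm below port: a groove 15 mm wide, 5 mm deep in the plate's underside along y, at right angles to the slot. From the slot the cap turns only clockwise from above (negative about z), stops at 90 degrees, play about 5 degrees each way. There the spring lifts it 5 mm into the groove, flange 8 mm above the plate and holds it with 4 N; no turning or pulling out.
- stopper_knob (a point): Middle of the round knob (30 mm across, 30 mm tall) of a grey stopper, otherwise like the cap, in a second such ring: leave it alone. The two rings stand at least 100 mm apart; which holds which varies.
- photometer: The white photometer, fixed: 280 mm (x) by 300 mm (y), 110 mm high. Origin: centre of its underside, x away from its front, z up. The port is at (-60, -30, 116) mm in its frame, axes parallel. A loose black filter case 50 x 50 x 20 mm lies on top near (90, 100) mm.
Things that resemble listed ones, but are neither listed nor needed, are in the scene too. Leave any green or red look-alike of the part that bears cap_grip alone.

How it is judged (in metres and radians):
On the way:
1. the cap's tongue is in the slot of the lamp port (horizontal distance between cap_grip and port below 0.008 m and z of cap_grip in the frame of port below 0.045 m and angle between the x axis of cap_grip and the x axis of port, either way round below 0.2 rad).
At the end, for the whole second after the job is handed in: The cap is locked in the lamp port: on its axis (within 8 mm of the nominal centre), grip centre 29 to 45 mm above the nominal plate top, upright within 0.1 rad, its bar at right angles to the slot within 0.11 rad, at rest and released (horizontal distance between cap_grip and port below 0.008 m and z of cap_grip in the frame of port between 0.029 and 0.045 m and angle between the x axis of cap_grip and the y axis of port, either way round below 0.11 rad and angle between cap_grip's own z axis and vertical below 0.1 rad and linear speed of cap below 0.01 m/s and angular speed of cap below 0.1 rad/s); the robot touches nothing.
It fails at once if the cap is bottomed hard: its flange is pressed onto the port's plate with more than 5 N (contact force between cap_c0 and port above 5 N).
It fails at once if the cap is forced: more than 30 N between the cap and the photometer with its port (contact force between cap and photometer above 30 N or contact force between cap and port above 30 N).
It fails at once if the robot pushes on the photometer with more than 15 N (contact force between any of the fingers, the arm and photometer above 15 N or contact force between any of the fingers, the arm and port above 15 N).
It fails at once if the stopper or another bystander is moved more than 25 mm (distance of any of stopper, beaker, bottle_a, bottle_b, vial, vial_2, filter_case from where it was at the start of the episode above 0.025 m).
It also fails if it takes over 51 s, if anything falls off the work surface, if the arm or the gripper's body presses on something with over 40 N, if the wrist force passes 120 N, or if a joint passes its speed limit or range.

## Working session

There is one attempt and no reset: what is moved stays moved. The work goes in short steps, Python scripts to look and compute and a tool call to move; the robot and the scene stay as the last step left them, time stands still between calls to the robot, and variables do not carry over. Pictures are saved under pics/ and viewed, at most 10 in all, crops included, and the job is handed in when it is done.

Besides the shell and the picture viewer there is one more tool, called as name([rows], argument=value, ...), one row to a line, values as JSON. play_rows: Moves the arm, as the interface text tells. Its arguments: {"type":"object","properties":{"plan":{"type":"array"},"grip_force":{"type":"number"}},"required":["plan"]}

```bash
mkdir -p pics; cat > h.py <<'E'
import numpy as np, cv2
from cell import robot, imaging, nets
def ray(f,px):
    d=np.array([(px[0]-f["cx"])/f["fx"],-(px[1]-f["cy"])/f["fy"],-1.0])
    R=np.array(f["rotation"]); 
    if R.shape!=(3,3):
        from scipy.spatial.transform import Rotation as Q; R=Q.from_quat(R).as_matrix()
    return np.array(f["position"],float),R@d
def atz(f,px,z):
    o,d=ray(f,px); return o+d*(z-o[2])/d[2]
def tri(a):
    A=np.zeros((3,3));b=np.zeros(3);L=[]
    for f,px in a:
        o,d=ray(f,px);d=d/np.linalg.norm(d);P=np.eye(3)-np.outer(d,d);A+=P;b+=P@o;L.append((P,o))
    x=np.linalg.solve(A,b); return x,[float(np.linalg.norm(P@(x-o))) for P,o in L]
def save(f,n): cv2.imwrite("pics/"+n,f["img"][:,:,::-1])
E
python3 - <<'E'
from h import *
F={n:imaging.grab_frame(n) for n in("scene","top")}
for n,f in F.items():
    save(f,n+"1.png"); print(n,{k:v for k,v in f.items() if k!="img"})
    for q in("cap_grip","port","stopper_knob","photometer","plunger_rest","detent"):
        print(q,[(np.round(r["position"]).tolist(),round(r["p"],2)) for r in nets.spot_in(q,f)])
print(robot.sense())
E
cd pics; python3 -c "
import cv2;a=[cv2.imread(n+'1.png') for n in('scene','top')]
"
```

```text
scene {'fx': 372.30167645304255, 'fy': 372.30167645304255, 'cx': 322.92894293363935, 'cy': 208.9272348689199, 'position': array([1008.37014469,   59.44369659,  790.14334865]), 'rotation': array([0.18622027, 0.25593541, 0.76023371, 0.56733041]), 'shot': 1}
cap_grip [([290.0, 199.0], 0.98), ([282.0, 235.0], 0.85)]
port [([423.0, 274.0], 0.69)]
stopper_knob [([215.0, 221.0], 0.82)]
photometer [([422.0, 275.0], 0.8)]
plunger_rest [([424.0, 274.0], 0.8)]
detent [([424.0, 274.0], 0.87)]
top {'fx': 438.14675354733157, 'fy': 438.14675354733157, 'cx': 314.13434956819236, 'cy': 197.0485020211812, 'position': array([376.63067305, -85.47646494, 980.39808942]), 'rotation': array([ 0.050276  , -0.04393884, -0.70141204,  0.70962162]), 'shot': 2}
cap_grip [([373.0, 217.0], 0.88), ([357.0, 258.0], 0.74), ([444.0, 165.0], 0.28)]
port [([208.0, 159.0], 0.87)]
stopper_knob []
photometer [([209.0, 157.0], 0.9)]
plunger_rest [([207.0, 156.0], 0.76)]
detent [([203.0, 156.0], 0.69)]
{'time': 0.7, 'qpos': array([-1.36111465e+00,  2.45112877e-01,  1.55777746e+00, -2.16753880e-05,
        1.33872107e+00, -1.74091673e-01]), 'qvel': array([-0.00098588, -0.00024162, -0.00029444, -0.00118042,  0.00247225,
       -0.00018796]), 'joint_efforts': array([ 1.72528107e-03, -4.15718508e+01, -3.14812803e+01,  6.86049694e-02,
        2.88123696e-02,  2.37276588e-06]), 'ee_pos': array([ 243.38130852, -602.72888216,  174.15914162]), 'eef_rot': array([ 9.81645697e-01,  1.90713728e-01, -1.07123814e-05, -9.19185336e-06]), 'ft_force': array([-0.47369537,  0.1392968 , -0.71094912]), 'moment': array([ 0.05998969, -0.00881442, -0.01473147]), 'grip_force': 0.0, 'gripper_width': 1.0009876578535402}
```

View pics/scene1.png

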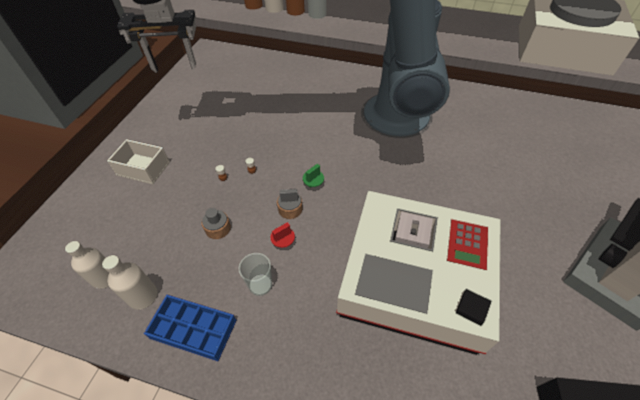

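View pics/top1.png

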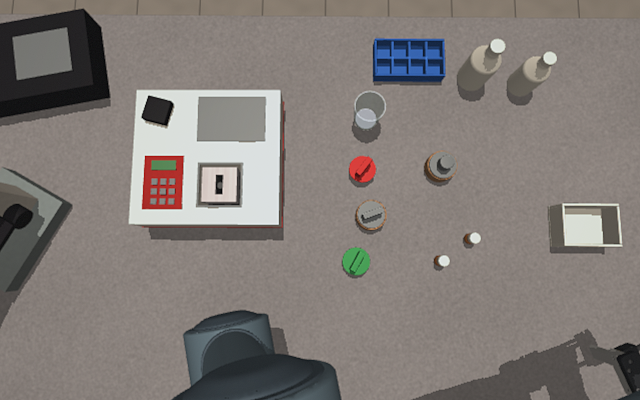

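The grey cap sits at about (289,198) in scene and (371,213) in top; red and green look-alikes lie to either side, and the stopper is at (215,221)/(440,166). The port plate is at about (414,229) in scene and (219,184) in top.

```bash
python3 - <<'E'
from h import *
s=imaging.grab_frame("scene");t=imaging.grab_frame("top")
ms=nets.trace("cap_grip",s);mt=nets.trace("cap_grip",t)
for m in ms+mt: print(m["position"],m["p"],m["mask"].sum())
print("cap",tri([(s,ms[0]["position"]),(t,mt[0]["position"])]))
print("cap top manual z77",atz(t,(371,211),77))
print("stopper z70",atz(t,(446,162),70))
print("port",tri([(s,(414,229)),(t,(219.5,184.5))]), atz(t,(219.5,184.5),116))
big=np.vstack([cv2.resize(t["img"][190:240,340:400],None,fx=9,fy=6*1.5,interpolation=3)[:,:,::-1]])
big2=cv2.resize(t["img"][150:220,180:260],None,fx=6,fy=6,interpolation=3)[:,:,::-1]
h=min(big.shape[0],big2.shape[0]); 
c=np.hstack([cv2.resize(big,(380,317)),cv2.resize(big2,(400,317*400//400))]); 
# photometer yaw from white mask
hsv=cv2.cvtColor(t["img"],cv2.COLOR_RGB2HSV);w=((hsv[...,2]>215)&(hsv[...,1]<40)).astype(np.uint8);w[:,330:]=0
w=cv2.morphologyEx(w,cv2.MORPH_OPEN,np.ones((3,3)))
cs=max(cv2.findContours(w,0,2)[0],key=cv2.contourArea)
b=cv2.boxPoints(cv2.minAreaRect(cs));B=[atz(t,p,110)[:2] for p in b];print(b,np.round(B,1))
cv2.imwrite("pics/c1.png",c)
E
```

```text
[288.7, 199.2] 0.86 394
[287.1, 233.6] 0.83 422
[311.9, 175.5] 0.58 384
[352.7, 259.6] 0.66 588
[359.1, 168.1] 0.66 598
[371.0, 218.1] 0.58 567
cap (array([ 381.39127067, -201.4731183 ,  -60.92380018]), [35.876460974484644, 35.87646097448455])
cap top manual z77 [ 469.93906365 -194.64753303   77.        ]
stopper z70 [ 576.54103537 -354.39507762   70.        ]
port (array([516.75976507, 114.87461797, 109.39909531]), [0.6084237772882467, 0.60842377728825]) [515.77594724 112.74504204 116.        ]
[[129.  91.]
 [279.  91.]
 [279. 223.]
 [129. 223.]] [[711.5 310.7]
 [714.3  -1.4]
 [440.5  -7.7]
 [437.  291.8]]
```

View pics/c1.png

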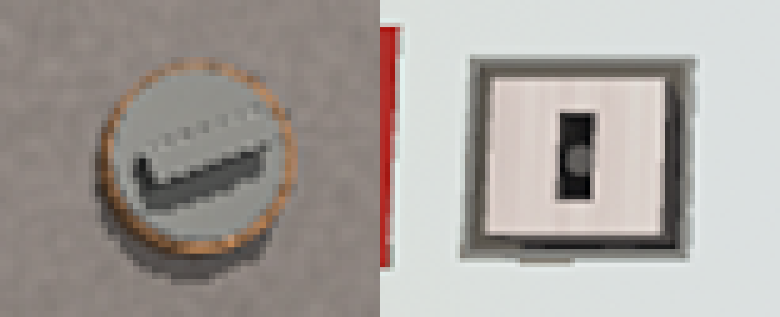

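The close crops show the cap's bar tilted about 17° from image horizontal, so it lies at about -73° in world. The port slot is vertical in the image, so it runs along world x. I'm moving above the cap.

play_rows([
  {"fingers": 60, "travel": [0.5, 0.8, 0.6], "spin": 0.88},
  {"fingers": 60, "travel": [0.55, 1, 0.6], "spin": 0.88},
  {"fingers": 60, "travel": [0.55, 1, 0.6], "spin": 0.88},
  {"fingers": 60, "travel": [0.55, 1, 0.2], "spin": 0.88},
  {"fingers": 60, "travel": [0.55, 1, 0], "spin": 0.88},
  {"fingers": 60, "travel": [0.55, 1, 0], "spin": 0.88},
  {"fingers": 60, "travel": [0.55, 1, 0], "spin": 0.88},
  {"fingers": 60, "travel": [0.55, 1, 0], "spin": 0.88},
  {"fingers": 60, "travel": [0.55, 1, 0], "spin": 0.88},
  {"fingers": 60, "travel": [0.55, 1, 0], "spin": 0.88},
  {"fingers": 60, "travel": [0.55, 1, 0], "spin": 0.88},
  {"fingers": 60, "travel": [0.55, 1, 0], "spin": 0.88},
])

```text
time: 2.1
ee_pos: [440.4, -247.4, 234.4]
eef_rot: [0.597, 0.803, -0.0, 0.0]
ft_force: [0.1, -0.2, -0.1]
gripper_width: 0.765
grip_force: 0.0
```

play_rows([
  {"fingers": 60, "travel": [0.4, 0.9, 0], "spin": 0},
  {"fingers": 60, "travel": [0.4, 0.5, 0], "spin": 0},
  {"fingers": 60, "travel": [0, 0, 0], "spin": 0},
  {"fingers": 60, "travel": [0, 0, 0], "spin": 0},
])

```text
time: 2.5
ee_pos: [463.8, -206.9, 234.2]
eef_rot: [0.598, 0.801, -0.0, 0.0]
ft_force: [0.0, 0.9, 0.5]
gripper_width: 0.764
grip_force: 0.0
```

```bash
python3 - <<'E'
from h import *
f=imaging.grab_frame("wrist");save(f,"w1.png");print({k:v for k,v in f.items() if k!="img"})
s=robot.sense();print(s["time"],s["ee_pos"],s["eef_rot"],s["qpos"],s["gripper_width"])
print([(r["position"],r["p"]) for r in nets.trace("cap_grip",f)])
E
```

```text
{'fx': 349.72307188448826, 'fy': 349.72307188448826, 'cx': 321.9354987409002, 'cy': 197.17169208653957, 'position': array([ 440.52885511, -127.80628954,  446.00524635]), 'rotation': array([-0.14034363, -0.0197998 ,  0.14223978,  0.97963232]), 'shot': 5}
2.55 [ 463.61152702 -207.2918199   234.17285238] [ 5.98671931e-01  8.00994308e-01 -1.87989695e-04  4.38377711e-05] [-6.43803055e-01 -1.41340776e-01  1.84975788e+00 -3.79398480e-04
  1.43308715e+00 -9.30863180e-01] 0.7650649235759425
[([327.5, 163.6], 0.79), ([252.1, 112.3], 0.61), ([410.7, 171.6], 0.56)]
```

View pics/w1.png

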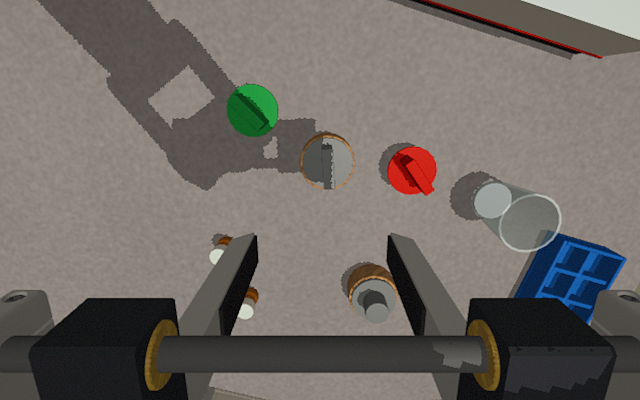

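The wrist view shows the cap's flange centred at about (328,161), with the bar vertical in the image, so the gripper's yaw already matches.

```bash
python3 - <<'E'
from h import *
f=imaging.grab_frame("wrist");t=imaging.grab_frame("top")
print(tri([(f,(328,161)),(t,(371.1,213.5))]))
for z in(35,41): print(z,atz(f,(328,161),z),atz(t,(371.1,213.5),z))
# grey mask per image: low-saturation bright
for g,(x0,x1,y0,y1) in((f,(295,360,125,200)),(t,(352,392,194,236))):
    c=g["img"][y0:y1,x0:x1].astype(int);h=cv2.cvtColor(g["img"][y0:y1,x0:x1],cv2.COLOR_RGB2HSV)
    m=((h[...,1]>110)&(h[...,2]>70)).astype(np.uint8) # cork
    p=cv2.findNonZero(m);(cx,cy),r=cv2.minEnclosingCircle(p);print("cork",cx+x0,cy+y0,r,len(p))
cv2.imwrite("pics/c2.png",cv2.resize(f["img"][115:205,280:375],None,fx=6,fy=6,interpolation=2)[:,:,::-1])
E
```

```text
(array([ 469.37683886, -200.90315739,   24.17437357]), [0.6060406946910313, 0.6060406946908946])
35 [ 468.1253059  -198.72782123   35.        ] [ 468.84382603 -199.91166774   35.        ]
41 [ 467.72001799 -197.70133137   41.        ] [ 468.25859223 -199.18540097   41.        ]
cork 327.1857376098633 160.41374969482422 28.33997344970703 355
cork 382.0 210.0 8.544103622436523 14
```

View pics/c2.png

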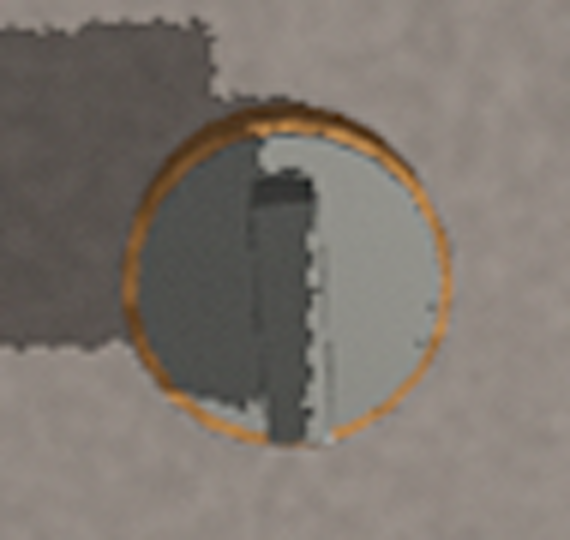

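play_rows([
  {"fingers": 110, "travel": [0.13, 0.27, -0.5], "spin": 0},
  {"fingers": 110, "travel": [0, 0, -1], "spin": 0},
  {"fingers": 110, "travel": [0, 0, -1], "spin": 0},
  {"fingers": 110, "travel": [0, 0, -1], "spin": 0},
  {"fingers": 110, "travel": [0, 0, -0.6], "spin": 0},
  {"fingers": 110, "travel": [0, 0, 0], "spin": 0},
  {"fingers": 110, "travel": [0, 0, 0], "spin": 0},
])

```text
time: 3.4
ee_pos: [467.6, -198.4, 110.8]
eef_rot: [0.599, 0.801, 0.0, -0.0]
ft_force: [0.2, -0.9, 0.7]
gripper_width: 0.57
grip_force: 0.0
```

```bash
python3 - <<'E'
from h import *
f=imaging.grab_frame("wrist");save(f,"w2.png")
s=robot.sense();p=np.array(s["ee_pos"]);print(p,f["position"],f["rotation"])
from scipy.spatial.transform import Rotation as Q
R=Q.from_quat(f["rotation"]).as_matrix()
def proj(x):
    c=R.T@(x-f["position"]);return f["cx"]-f["fx"]*c[0]/c[2], f["cy"]+f["fy"]*c[1]/c[2]
print([np.round(proj(np.array([p[0],p[1],z])),1).tolist() for z in(77,65,41)])
a=np.radians(106.5);u=np.array([np.cos(a),np.sin(a),0]);n=np.array([-u[1],u[0],0])
P=np.array([proj(np.array([p[0],p[1],77])+22*i*u+6*j*n) for i,j in((1,1),(1,-1),(-1,-1),(-1,1))]).astype(np.int32)
im=f["img"].copy();cv2.polylines(im,[P],True,(255,255,0),1)
P=np.array([proj(np.array([p[0]+30*np.cos(t),p[1]+30*np.sin(t),41])) for t in np.linspace(0,6.28,60)]).astype(np.int32)
cv2.polylines(im,[P],True,(0,255,255),1)
c=np.clip(P.mean(0).astype(int),100,999);x0,y0=P.min(0)-40;x1,y1=P.max(0)+40
cv2.imwrite("pics/c3.png",cv2.resize(im[max(y0,0):y1,max(x0,0):x1],None,fx=3,fy=3,interpolation=2)[:,:,::-1])
E
```

```text
[ 468.25405075 -198.87098436  111.84092505] [ 444.52003899 -119.52269669  322.73379331] [-0.13987233 -0.01958736  0.14181576  0.97976546]
[[322.7, 211.8], [322.7, 206.8], [322.7, 198.0]]
```

View pics/c3.png

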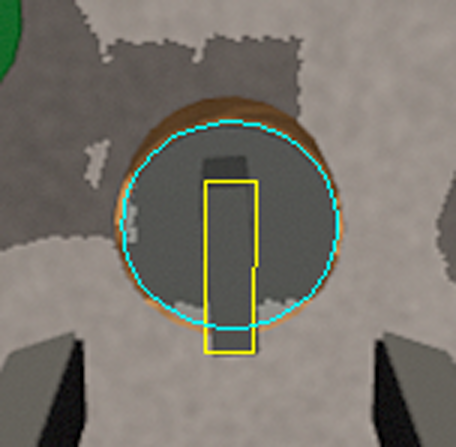

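The predicted outline (bar and flange) overlays the cap almost exactly, so I'm descending and gripping.

play_rows([
  {"fingers": 110, "travel": [0, 0, -1], "spin": 0},
  {"fingers": 110, "travel": [0, 0, -0.8], "spin": 0},
  {"fingers": 110, "travel": [0, 0, -0.3], "spin": 0},
  {"fingers": 110, "travel": [0, 0, 0], "spin": 0},
  {"fingers": 255, "travel": [0, 0, 0], "spin": 0},
  {"fingers": 255, "travel": [0, 0, 0], "spin": 0},
  {"fingers": 255, "travel": [0, 0, 0], "spin": 0},
  {"fingers": 255, "travel": [0, 0, 0], "spin": 0},
  {"fingers": 255, "travel": [0, 0, 0], "spin": 0},
  {"fingers": 255, "travel": [0, 0, 0], "spin": 0},
  {"fingers": 255, "travel": [0, 0, 0], "spin": 0},
], grip_force=25)

```text
time: 4.55
ee_pos: [467.8, -198.6, 48.2]
eef_rot: [0.599, 0.801, -0.0, 0.0]
ft_force: [-0.3, 0.1, -0.3]
gripper_width: 0.018
grip_force: 0.0
```

The opening is below the bar's thickness, so something is off. I'll look again.

```bash
python3 - <<'E'
from h import *
f=imaging.grab_frame("wrist");s=imaging.grab_frame("scene");t=imaging.grab_frame("top");st=robot.sense()
print(st["gripper_width"],st["grip_force"],st["ee_pos"])
a=f["img"];b=cv2.resize(s["img"][150:250,230:350],(400,333),interpolation=2);c=cv2.resize(t["img"][170:270,320:420],(333,333),interpolation=2)
W=cv2.resize(a,(533,333)); o=np.vstack([np.hstack([cv2.resize(a,(400,250)),np.zeros((250,333,3),np.uint8)]),np.hstack([b,c])])
cv2.imwrite("pics/m1.png",o[:,:,::-1])
E
```

```text
0.0025341189960328323 0.0 [ 467.77044293 -198.59545329   48.10287958]
```

View pics/m1.png

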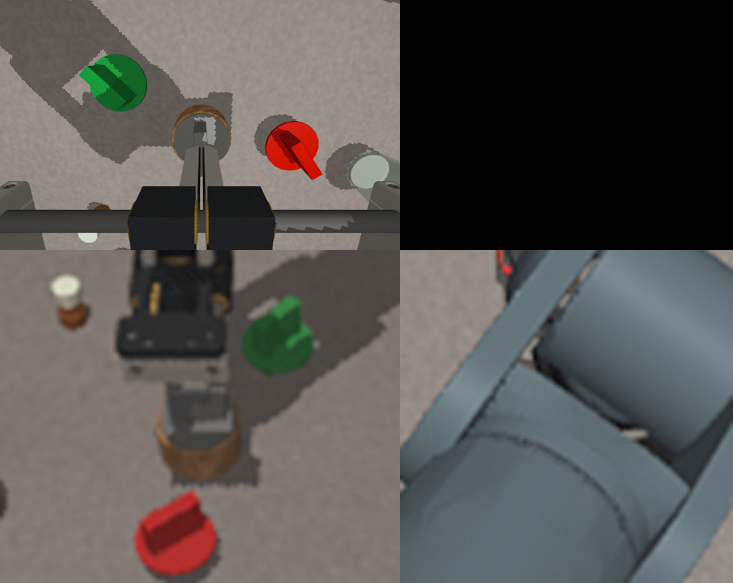

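```bash
cat >> h.py <<'E'
from scipy.spatial.transform import Rotation as Q
def proj(f,x):
    c=Q.from_quat(f["rotation"]).as_matrix().T@(np.asarray(x,float)-f["position"]);return np.array([f["cx"]-f["fx"]*c[0]/c[2], f["cy"]+f["fy"]*c[1]/c[2]])
def bar(f,im,c,ang,col,k,off):
    u=np.array([np.cos(ang),np.sin(ang),0]);n=np.array([-u[1],u[0],0])
    for z in(12,-24):
        P=np.array([(proj(f,np.array(c)+[0,0,z]+22*i*u+6*j*n)-off)*k for i,j in((1,1),(1,-1),(-1,-1),(-1,1))]).astype(np.int32)
        cv2.polylines(im,[P],True,col,1)
def zoom(f,c,w,h,k):
    c=np.round(c).astype(int);x0,y0=max(c[0]-w//2,0),max(c[1]-h//2,0)
    return cv2.resize(f["img"][y0:y0+h,x0:x0+w],None,fx=k,fy=k,interpolation=2),np.array([x0,y0])
E
python3 - <<'E'
from h import *
f=imaging.grab_frame("wrist");s=imaging.grab_frame("scene");p=np.array(robot.sense()["ee_pos"])
out=[]
for g,c,w,h,k in((f,(322,215),100,130,4),(s,(289,195),80,104,5)):
    im,o=zoom(g,c,w,h,k);bar(g,im,(467.8,-198.6,65),np.radians(106.5),(255,255,0),k,o)
    for z in(0,19): cv2.circle(im,tuple(((proj(g,p+[0,0,z])-o)*k).astype(int).tolist()),3,(255,0,255) if z else (0,255,0),-1)
    out.append(im)
cv2.imwrite("pics/m2.png",np.hstack(out)[:,:,::-1])
E
```

```text
(no output)
```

View pics/m2.png

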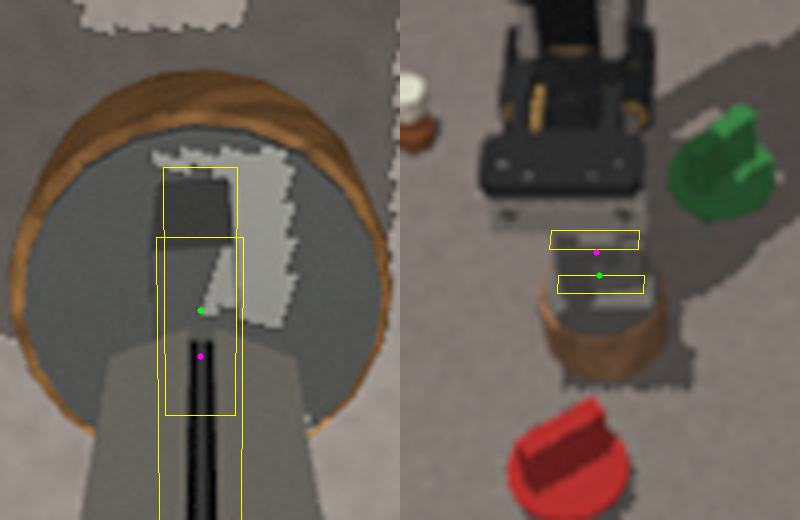

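The fingers shut above the bar. In the wrist picture the real fingertips are about 30 mm nearer the camera than the reported TCP, and that scale agrees with w1. I'll open, go about 31 mm lower while watching the force, then grip.

play_rows([
  {"fingers": 110, "travel": [0, 0, 0], "spin": 0},
  {"fingers": 110, "travel": [0, 0, 0], "spin": 0},
  {"fingers": 110, "travel": [0, 0, 0], "spin": 0},
  {"fingers": 110, "travel": [0, 0, 0], "spin": 0},
  {"fingers": 110, "travel": [0, 0, -0.3], "spin": 0},
  {"fingers": 110, "travel": [0, 0, -0.3], "spin": 0},
  {"fingers": 110, "travel": [0, 0, -0.1], "spin": 0},
  {"fingers": 110, "travel": [0, 0, 0], "spin": 0},
])

```text
time: 5.6
ee_pos: [467.0, -198.1, 26.0]
eef_rot: [0.599, 0.801, -0.0, -0.001]
ft_force: [0.1, 0.9, -0.3]
gripper_width: 0.563
grip_force: 0.0
```

```bash
python3 - <<'E'
from h import *
f=imaging.grab_frame("wrist");st=robot.sense();print(st["ee_pos"],f["position"],st["gripper_width"],st["ft_force"])
R=Q.from_quat(f["rotation"]).as_matrix();print((R.T@(np.array(st["ee_pos"])-f["position"])))
# finger inner edges: print gray profile along rows near tips
g=cv2.cvtColor(f["img"],cv2.COLOR_RGB2GRAY)
for r in range(225,262,6): print(r,g[r,240:400:4].tolist())
E
```

```text
[ 467.43083591 -198.37827009   26.5657905 ] [ 444.17026257 -119.37512364  237.96915842] 0.5698155386565367 [ 0.16744721 -0.65755237  1.11291071]
[   0.37496154  -20.19762895 -225.97754441]
225 [95, 97, 91, 95, 100, 98, 102, 102, 106, 92, 91, 90, 93, 90, 93, 93, 91, 88, 65, 61, 66, 65, 64, 65, 93, 90, 92, 92, 89, 91, 91, 90, 91, 98, 100, 112, 162, 157, 155, 154]
231 [97, 98, 99, 97, 101, 103, 98, 99, 105, 90, 91, 90, 90, 90, 90, 90, 92, 83, 90, 90, 90, 91, 92, 81, 90, 93, 90, 89, 90, 89, 89, 89, 89, 97, 101, 91, 155, 157, 154, 161]
237 [99, 98, 98, 99, 105, 107, 106, 108, 17, 90, 88, 88, 89, 92, 90, 89, 90, 83, 90, 89, 89, 92, 88, 84, 91, 89, 91, 92, 90, 91, 92, 89, 91, 12, 108, 105, 106, 106, 154, 158]
243 [99, 99, 106, 107, 107, 105, 106, 62, 12, 89, 89, 90, 88, 89, 90, 91, 89, 90, 91, 90, 88, 89, 92, 88, 89, 89, 91, 90, 89, 90, 91, 92, 90, 12, 65, 107, 108, 108, 106, 101]
249 [160, 117, 107, 106, 105, 105, 107, 21, 18, 95, 92, 88, 90, 90, 90, 88, 88, 89, 88, 88, 87, 114, 152, 85, 90, 90, 89, 91, 88, 90, 90, 88, 92, 14, 18, 107, 104, 107, 108, 105]
255 [145, 105, 105, 106, 106, 106, 45, 22, 18, 108, 90, 89, 90, 90, 91, 91, 90, 90, 88, 143, 138, 149, 122, 91, 90, 92, 89, 89, 91, 90, 90, 92, 93, 20, 15, 41, 105, 106, 107, 106]
261 [109, 105, 107, 107, 108, 103, 19, 12, 17, 165, 109, 87, 89, 90, 93, 88, 88, 90, 80, 147, 147, 149, 114, 90, 92, 91, 87, 89, 91, 89, 89, 89, 175, 10, 19, 14, 107, 106, 108, 105]
```

play_rows([
  {"fingers": 110, "travel": [0, 0, -0.2], "spin": 0},
  {"fingers": 110, "travel": [0, 0, -0.17], "spin": 0},
  {"fingers": 110, "travel": [0, 0, 0], "spin": 0},
  {"fingers": 255, "travel": [0, 0, 0], "spin": 0},
  {"fingers": 255, "travel": [0, 0, 0], "spin": 0},
  {"fingers": 255, "travel": [0, 0, 0], "spin": 0},
  {"fingers": 255, "travel": [0, 0, 0], "spin": 0},
  {"fingers": 255, "travel": [0, 0, 0], "spin": 0},
  {"fingers": 255, "travel": [0, 0, 0], "spin": 0},
], grip_force=25)

```text
time: 6.55
ee_pos: [467.8, -198.6, 16.1]
eef_rot: [0.599, 0.801, 0.0, 0.0]
ft_force: [-0.0, 0.2, 0.5]
gripper_width: 0.126
grip_force: 25.0
```

Gripped: the opening is 11.8 mm at 25 N. Next I lift and carry to beside the port.

play_rows([
  {"fingers": 255, "travel": [0, 0, 0.2], "spin": 0},
  {"fingers": 255, "travel": [0, 0, 0.5], "spin": 0},
  {"fingers": 255, "travel": [0, 0, 0.8], "spin": 0},
  {"fingers": 255, "travel": [0, 0, 1], "spin": 0},
  {"fingers": 255, "travel": [0, 0, 1], "spin": 0},
  {"fingers": 255, "travel": [0.2, 0.5, 1], "spin": 0},
  {"fingers": 255, "travel": [0.2, 0.8, 0.8], "spin": 0},
  {"fingers": 255, "travel": [0.2, 1, 0], "spin": 0},
  {"fingers": 255, "travel": [0.2, 1, 0], "spin": 0},
  {"fingers": 255, "travel": [0.2, 1, 0], "spin": 0},
  {"fingers": 255, "travel": [0.2, 1, 0], "spin": 0},
  {"fingers": 255, "travel": [0.2, 1, 0], "spin": 0},
])

```text
time: 7.75
ee_pos: [509.8, -8.3, 175.5]
eef_rot: [0.599, 0.801, 0.0, 0.0]
ft_force: [1.2, 0.1, 0.0]
gripper_width: 0.13
grip_force: 25.0
```

play_rows([
  {"fingers": 255, "travel": [0.2, 0.7, 0], "spin": 0},
  {"fingers": 255, "travel": [0, 0.3, 0], "spin": 0},
  {"fingers": 255, "travel": [0, 0, 0], "spin": 0},
  {"fingers": 255, "travel": [0, 0, 0], "spin": 0},
])

```text
time: 8.15
ee_pos: [515.6, 19.8, 175.1]
eef_rot: [0.599, 0.801, -0.0, 0.0]
ft_force: [-0.3, 0.9, -0.2]
gripper_width: 0.126
grip_force: 25.0
```

```bash
python3 - <<'E'
from h import *
f=imaging.grab_frame("wrist");save(f,"w3.png");st=robot.sense();print(st["time"],st["ee_pos"],st["gripper_width"],st["ft_force"],f["position"],f["rotation"],st["qpos"])
for q in("port","plunger_rest"): print(q,[(np.round(r["position"],1).tolist(),round(r["p"],2)) for r in nets.spot_in(q,f)])
E
```

```text
8.2 [515.63430324  19.5287522  175.10459054] 0.12614489633689546 [ 0.32859413  0.4077712  -1.57495287] [492.3974115   98.85174813 386.89590606] [-0.14035682 -0.01974655  0.14174722  0.9797029 ] [-1.81932788e-01 -7.34580174e-02  1.89586857e+00 -3.29737655e-04
  1.31920480e+00 -4.68363880e-01]
port [([458.5, 123.2], 0.81)]
plunger_rest [([461.9, 128.3], 0.65)]
```

View pics/w3.png

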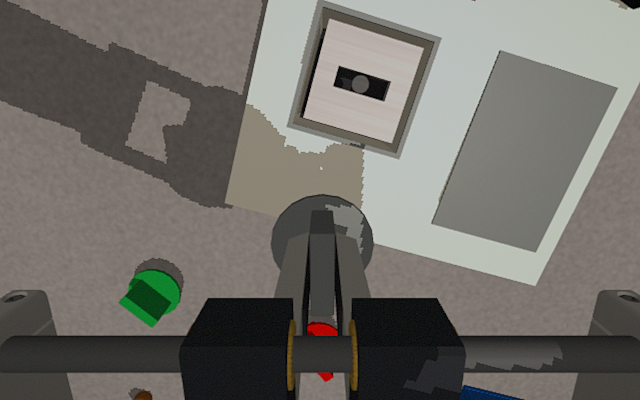

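The cap is held upright in the hand, the plate is at about (369,77), and its slot is centred at about (362,83), tilted about 16° in the image. I'll measure the plate from this view and from the others.

```bash
cat >> h.py <<'E'
def plate(f,x0,y0,w,h):
    """plate (pinkish) filled mask and slot centre via min-area rects"""
    c=f["img"][y0:y0+h,x0:x0+w].astype(int)
    m=((c[...,0]-c[...,1]>=7)&(c[...,0]>120)&(c[...,0]-c[...,2]<60)).astype(np.uint8)
    m=cv2.morphologyEx(m,cv2.MORPH_CLOSE,np.ones((3,3)));m=cv2.morphologyEx(m,cv2.MORPH_OPEN,np.ones((3,3)))
    k=max(cv2.findContours(m,0,2)[0],key=cv2.contourArea);r=cv2.minAreaRect(k)
    full=np.zeros(m.shape,np.uint8);cv2.drawContours(full,[k],-1,1,-1)
    s=(full>0)&(c.sum(2)<330);s=cv2.morphologyEx(s.astype(np.uint8),cv2.MORPH_CLOSE,np.ones((7,7)))
    kk=[q for q in cv2.findContours(s,0,2)[0]];q=max(kk,key=cv2.contourArea);rs=cv2.minAreaRect(q)
    o=np.array([x0,y0]);return cv2.boxPoints(r)+o,cv2.boxPoints(rs)+o
E
python3 - <<'E'
from h import *
f=imaging.grab_frame("wrist");t=imaging.grab_frame("top");s=imaging.grab_frame("scene")
D={}
for n,g,b in(("w",f,(280,0,165,165)),("t",t,(185,150,70,70)),("s",s,(380,200,70,60))):
    P,S=plate(g,*b);D[n]=(g,P,S)
    print(n,np.round(P.mean(0),1),np.round(S.mean(0),1),"plate",[int(v) for v in P.ravel()],"slot",[int(v) for v in S.ravel()])
    W=np.array([atz(g,p,116)[:2] for p in S]);WP=np.array([atz(g,p,116)[:2] for p in P])
    for w in(W,WP):
        e1,e2=w[1]-w[0],w[2]-w[1];print("  ctr",np.round(w.mean(0),1),[(round(float(np.hypot(*e)),1),round(float(np.degrees(np.arctan2(e[1],e[0]))),1)) for e in(e1,e2)])
print(tri([(D[n][0],D[n][2].mean(0)) for n in"wt"]),tri([(D[n][0],D[n][2].mean(0)) for n in"wts"]),tri([(D[n][0],D[n][1].mean(0)) for n in"wts"]))
E
```

```text
w [361.5  80.9] [333.   84.5] plate [299, 115, 328, 17, 423, 45, 394, 144] slot [333, 85, 333, 85, 333, 84, 333, 84]
  ctr [498.1 107.9] [(0.0, 0.0), (0.7, 106.9)]
  ctr [517.8 114.9] [(70.9, 88.3), (70.7, 1.2)]Traceback (most recent call last):
  File "<stdin>", line 5, in <module>
  File "h.py", line 36, in plate
    kk=[q for q in cv2.findContours(s,0,2)[0]];q=max(kk,key=cv2.contourArea);rs=cv2.minAreaRect(q)
                                                 ~~~^^^^^^^^^^^^^^^^^^^^^^^^
ValueError: max() iterable argument is empty
```

```bash
python3 - <<'E'
s=open('h.py').read()
s=s.replace("s=(full>0)&(c.sum(2)<330);s=cv2.morphologyEx(s.astype(np.uint8),cv2.MORPH_CLOSE,np.ones((7,7)))",
"full[:]=0;cv2.fillPoly(full,[cv2.boxPoints(((r[0]),(r[1][0]*.75,r[1][1]*.75),r[2])).astype(np.int32)],1);s=((full>0)&(c.max(2)<150)).astype(np.uint8);s=cv2.morphologyEx(s,cv2.MORPH_CLOSE,np.ones((3,3)))")
open('h.py','w').write(s)
E
cat > m.py <<'E'
from h import *
f=imaging.grab_frame("wrist");t=imaging.grab_frame("top");s=imaging.grab_frame("scene")
D={}
for n,g,b in(("w",f,(280,0,165,165)),("t",t,(185,150,70,70)),("s",s,(380,200,70,60))):
    P,S=plate(g,*b);D[n]=(g,P,S)
    print(n,np.round(P.mean(0),1),np.round(S.mean(0),1))
    for q in(S,P):
        w=np.array([atz(g,p,116)[:2] for p in q])
        e1,e2=w[1]-w[0],w[2]-w[1];print("  ctr",np.round(w.mean(0),1),[(round(float(np.hypot(*e)),1),round(float(np.degrees(np.arctan2(e[1],e[0]))),1)) for e in(e1,e2)])
for k in("wt","ws","ts","wts"):print(k,*[np.round(tri([(D[n][0],D[n][i].mean(0)) for n in k])[0],1) for i in(2,1)])
E
python3 m.py
```

```text
w [361.8  81. ] [360.9  83.3]
  ctr [517.7 114.7] [(15.0, 89.1), (39.9, 0.5)]
  ctr [518.1 115.1] [(71.0, 89.0), (70.8, 1.7)]
t [211. 178.] [217. 181.]
  ctr [522.8 118.1] [(4.0, -89.4), (24.4, -177.6)]
  ctr [528.9 130.4] [(40.4, -89.4), (48.9, -177.7)]
s [405.5 222.5] [399.1 219. ]
  ctr [503.   79.1] [(76.0, 168.0), (74.2, 68.9)]
  ctr [507.5  93.1] [(96.8, 170.6), (135.5, 71.8)]
wt [516.8 112.6 142.2] [511.8 110.  200.8]
ws [516.4  96.3 134.3] [516.8 104.9 126.9]
ts [520.7  94.4 146.2] [526.1 107.6 145.9]
wts [518.1 101.2 141.6] [521.4 110.6 140.1]
```

```bash
python3 - <<'E'
from h import *
f=imaging.grab_frame("wrist");st=robot.sense();p=np.array(st["ee_pos"]);q=st["eef_rot"];print(p,np.degrees(2*np.arctan2(q[1],q[0])))
for dz in(25,20):
    C=np.array([proj(f,p+[30*np.cos(t),30*np.sin(t),dz]) for t in np.linspace(0,6.28,200)]);print(dz,C.min(0),C.max(0))
hsv=cv2.cvtColor(f["img"],cv2.COLOR_RGB2HSV)
# top edge of flange on columns 300..345 and side edges
g=cv2.cvtColor(f["img"],cv2.COLOR_RGB2GRAY).astype(int)
for c in(312,316,322,328): print(c,g[186:216,c].tolist())
for r in(232,238,244): print(r,g[r,262:284].tolist(),g[r,362:384].tolist())
print(g[222,296:346].tolist())
E
```

```text
[515.81370628  20.20434328 175.06347756] 106.4543687526872
25 [270.25698074 193.19946051] [374.02013042 289.06616311]
20 [271.46403122 190.82957898] [372.81949975 284.74694289]
312 [133, 133, 132, 135, 133, 134, 133, 136, 132, 88, 37, 61, 75, 66, 68, 67, 67, 66, 66, 67, 69, 67, 69, 66, 55, 47, 46, 45, 46, 44]
316 [132, 132, 132, 133, 133, 134, 135, 139, 125, 38, 52, 70, 67, 67, 66, 70, 67, 68, 70, 69, 69, 67, 70, 66, 54, 48, 48, 48, 50, 46]
322 [132, 133, 131, 133, 133, 134, 136, 125, 53, 49, 70, 72, 69, 68, 67, 68, 70, 68, 66, 66, 66, 68, 68, 67, 55, 46, 46, 48, 47, 47]
328 [133, 134, 133, 132, 133, 135, 134, 138, 125, 47, 52, 75, 68, 67, 68, 67, 68, 66, 62, 89, 125, 124, 125, 120, 76, 42, 46, 48, 48, 47]
232 [123, 120, 123, 125, 127, 124, 123, 120, 120, 107, 82, 64, 66, 67, 68, 67, 66, 69, 68, 67, 66, 68] [62, 66, 68, 64, 67, 67, 68, 67, 64, 48, 164, 198, 194, 192, 191, 190, 192, 191, 191, 191, 191, 191]
238 [127, 126, 122, 122, 121, 121, 121, 124, 130, 98, 58, 66, 68, 68, 67, 67, 67, 65, 65, 68, 66, 68] [95, 61, 65, 65, 66, 65, 68, 67, 66, 63, 41, 172, 200, 193, 191, 190, 191, 192, 192, 191, 191, 192]
244 [127, 124, 122, 121, 123, 125, 124, 131, 106, 67, 65, 65, 67, 67, 69, 69, 67, 69, 65, 65, 67, 68] [65, 67, 64, 69, 66, 68, 66, 68, 67, 67, 59, 74, 107, 129, 130, 152, 177, 183, 187, 190, 193, 196]
[68, 67, 69, 66, 67, 68, 69, 69, 66, 68, 66, 67, 67, 68, 60, 46, 50, 47, 49, 46, 46, 49, 47, 46, 48, 46, 47, 49, 47, 49, 46, 49, 46, 48, 47, 48, 42, 51, 106, 126, 123, 122, 122, 122, 120, 121, 122, 121, 121, 121]
```

play_rows([
  {"fingers": 255, "travel": [0, 0.2, 0], "spin": 0.6},
  {"fingers": 255, "travel": [0.04, 0.35, 0], "spin": 0.9},
  {"fingers": 255, "travel": [0, 0.35, 0], "spin": 0.9},
  {"fingers": 255, "travel": [0, 0.35, 0], "spin": 0.9},
  {"fingers": 255, "travel": [0, 0.35, 0], "spin": 0.9},
  {"fingers": 255, "travel": [0, 0.35, 0], "spin": 0.9},
  {"fingers": 255, "travel": [0, 0.35, 0], "spin": 0.9},
  {"fingers": 255, "travel": [0, 0.35, 0], "spin": 0.9},
  {"fingers": 255, "travel": [0, 0.35, 0], "spin": 0.9},
  {"fingers": 255, "travel": [0, 0.15, 0], "spin": 0.9},
  {"fingers": 255, "travel": [0, 0.03, 0], "spin": 0.56},
  {"fingers": 255, "travel": [0, 0, -0.5], "spin": 0},
])

```text
time: 9.85
ee_pos: [518.7, 116.0, 161.7]
eef_rot: [-0.005, 1.0, -0.0, 0.002]
ft_force: [0.8, -0.3, 0.3]
gripper_width: 0.123
grip_force: 25.0
```

play_rows([
  {"fingers": 255, "travel": [0, 0, -0.5], "spin": 0},
  {"fingers": 255, "travel": [0, 0, 0], "spin": 0},
  {"fingers": 255, "travel": [0, 0, 0], "spin": 0},
  {"fingers": 255, "travel": [0, 0, 0], "spin": 0},
])

```text
time: 10.25
ee_pos: [517.2, 115.7, 145.2]
eef_rot: [-0.004, 1.0, -0.0, 0.0]
ft_force: [-0.6, 0.2, -0.8]
gripper_width: 0.128
grip_force: 25.0
```

```bash
python3 - <<'E'
from h import *
f=imaging.grab_frame("wrist");st=robot.sense();p=np.array(st["ee_pos"]);q=st["eef_rot"];print(st["time"],p,np.degrees(2*np.arctan2(q[1],q[0])),st["ft_force"],st["gripper_width"],st["qpos"],f["position"])
im=f["img"].copy()
for z in(116,120):
    P=np.array([proj(f,[517.3+i*35,115.2+j*35,z]) for i,j in((1,1),(1,-1),(-1,-1),(-1,1))]).astype(np.int32);cv2.polylines(im,[P],True,(255,255,0) if z==116 else (0,255,255),1)
P=np.array([proj(f,p+[30*np.cos(t),30*np.sin(t),25]) for t in np.linspace(0,6.28,90)]).astype(np.int32);cv2.polylines(im,[P],True,(255,0,255),1)
t=imaging.grab_frame("scene")
b=cv2.resize(t["img"][180:280,370:470],(400,400),interpolation=2)
a=im[80:280,220:420];a=cv2.resize(a,(400,400),interpolation=2)
cv2.imwrite("pics/m3.png",np.hstack([a,b])[:,:,::-1])
E
```

```text
10.3 [517.38785608 115.68941406 145.50399528] 180.52417464227014 [ 0.08765879  0.75615986 -1.83725587] 0.1273229141417338 [ 5.98979276e-03 -8.90287639e-03  1.88947418e+00 -3.94310116e-05
  1.26017586e+00 -1.57394307e+00] [435.13345415 115.25866282 357.02348166]
```

View pics/m3.png

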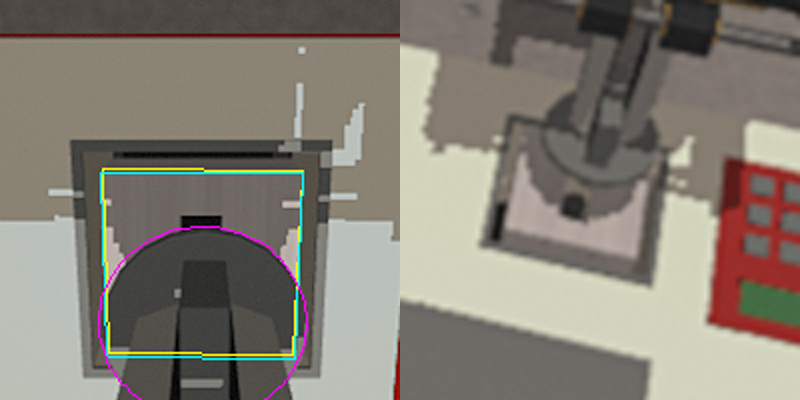

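The wrist view shows the cap centred over the slot within about 0.6 mm, with the plate outline matching the prediction. I'm descending in steps and watching the force.

play_rows([
  {"fingers": 255, "travel": [0, -0.015, -0.25], "spin": 0},
  {"fingers": 255, "travel": [0, 0, -0.25], "spin": 0},
  {"fingers": 255, "travel": [0, 0, 0], "spin": 0},
  {"fingers": 255, "travel": [0, 0, 0], "spin": 0},
])

```text
time: 10.75
ee_pos: [516.7, 115.3, 129.5]
eef_rot: [-0.005, 1.0, 0.0, -0.0]
ft_force: [-0.2, -1.1, -0.5]
gripper_width: 0.125
grip_force: 25.0
```

play_rows([
  {"fingers": 255, "travel": [0, 0, -0.05], "spin": 0},
  {"fingers": 255, "travel": [0, 0, -0.05], "spin": 0},
  {"fingers": 255, "travel": [0, 0, 0], "spin": 0},
  {"fingers": 255, "travel": [0, 0, 0], "spin": 0},
])

```text
time: 11.15
ee_pos: [517.0, 115.3, 127.1]
eef_rot: [-0.005, 1.0, -0.0, 0.0]
ft_force: [0.4, 0.2, -0.5]
gripper_width: 0.127
grip_force: 25.0
```

play_rows([
  {"fingers": 255, "travel": [0, 0, -0.035], "spin": 0},
  {"fingers": 255, "travel": [0, 0, -0.035], "spin": 0},
  {"fingers": 255, "travel": [0, 0, 0], "spin": 0},
  {"fingers": 255, "travel": [0, 0, 0], "spin": 0},
])

```text
time: 11.55
ee_pos: [516.9, 115.3, 124.9]
eef_rot: [-0.005, 1.0, 0.0, -0.0]
ft_force: [-0.7, -0.4, -0.8]
gripper_width: 0.131
grip_force: 25.0
```

play_rows([
  {"fingers": 255, "travel": [0, 0, -0.035], "spin": 0},
  {"fingers": 255, "travel": [0, 0, -0.035], "spin": 0},
  {"fingers": 255, "travel": [0, 0, 0], "spin": 0},
  {"fingers": 255, "travel": [0, 0, 0], "spin": 0},
])

```text
time: 11.95
ee_pos: [517.0, 115.4, 122.8]
eef_rot: [-0.005, 1.0, -0.0, -0.0]
ft_force: [0.5, 0.1, -0.6]
gripper_width: 0.12
grip_force: 25.0
```

play_rows([
  {"fingers": 255, "travel": [0, 0, -0.035], "spin": 0},
  {"fingers": 255, "travel": [0, 0, -0.035], "spin": 0},
  {"fingers": 255, "travel": [0, 0, 0], "spin": 0},
  {"fingers": 255, "travel": [0, 0, 0], "spin": 0},
])

```text
time: 12.35
ee_pos: [517.0, 115.3, 120.7]
eef_rot: [-0.005, 1.0, -0.0, -0.0]
ft_force: [0.8, -0.0, 0.3]
gripper_width: 0.122
grip_force: 25.0
```

play_rows([
  {"fingers": 255, "travel": [0, 0, -0.035], "spin": 0},
  {"fingers": 255, "travel": [0, 0, -0.035], "spin": 0},
  {"fingers": 255, "travel": [0, 0, 0], "spin": 0},
  {"fingers": 255, "travel": [0, 0, 0], "spin": 0},
])

```text
time: 12.75
ee_pos: [517.0, 115.3, 118.6]
eef_rot: [-0.005, 1.0, -0.0, -0.0]
ft_force: [0.5, 0.5, -0.6]
gripper_width: 0.127
grip_force: 25.0
```

play_rows([
  {"fingers": 255, "travel": [0, 0, -0.035], "spin": 0},
  {"fingers": 255, "travel": [0, 0, -0.035], "spin": 0},
  {"fingers": 255, "travel": [0, 0, 0], "spin": 0},
  {"fingers": 255, "travel": [0, 0, 0], "spin": 0},
])

```text
time: 13.15
ee_pos: [517.0, 115.3, 116.5]
eef_rot: [-0.005, 1.0, -0.0, -0.0]
ft_force: [-0.7, 0.9, -0.0]
gripper_width: 0.125
grip_force: 25.0
```

play_rows([
  {"fingers": 255, "travel": [0, 0, -0.035], "spin": 0},
  {"fingers": 255, "travel": [0, 0, -0.035], "spin": 0},
  {"fingers": 255, "travel": [0, 0, 0], "spin": 0},
  {"fingers": 255, "travel": [0, 0, 0], "spin": 0},
])

```text
time: 13.55
ee_pos: [517.0, 115.3, 114.4]
eef_rot: [-0.005, 1.0, 0.0, -0.0]
ft_force: [-0.3, -0.4, -0.2]
gripper_width: 0.125
grip_force: 25.0
```

play_rows([
  {"fingers": 255, "travel": [0, 0, -0.035], "spin": 0},
  {"fingers": 255, "travel": [0, 0, -0.035], "spin": 0},
  {"fingers": 255, "travel": [0, 0, 0], "spin": 0},
  {"fingers": 255, "travel": [0, 0, 0], "spin": 0},
])

```text
time: 13.95
ee_pos: [517.0, 115.3, 112.3]
eef_rot: [-0.005, 1.0, -0.0, -0.0]
ft_force: [0.1, 0.2, -1.3]
gripper_width: 0.126
grip_force: 25.0
```

play_rows([
  {"fingers": 255, "travel": [0, 0, -0.035], "spin": 0},
  {"fingers": 255, "travel": [0, 0, -0.035], "spin": 0},
  {"fingers": 255, "travel": [0, 0, 0], "spin": 0},
  {"fingers": 255, "travel": [0, 0, 0], "spin": 0},
])

```text
time: 14.35
ee_pos: [516.9, 115.3, 110.2]
eef_rot: [-0.005, 1.0, 0.0, -0.0]
ft_force: [-0.3, -0.3, 0.5]
gripper_width: 0.127
grip_force: 25.0
```

play_rows([
  {"fingers": 255, "travel": [0, 0, -0.035], "spin": 0},
  {"fingers": 255, "travel": [0, 0, -0.035], "spin": 0},
  {"fingers": 255, "travel": [0, 0, 0], "spin": 0},
  {"fingers": 255, "travel": [0, 0, 0], "spin": 0},
])

```text
time: 14.75
ee_pos: [517.1, 115.3, 108.3]
eef_rot: [-0.005, 1.0, -0.0, 0.0]
ft_force: [-0.1, -0.4, 0.7]
gripper_width: 0.122
grip_force: 25.0
```

play_rows([
  {"fingers": 255, "travel": [0, 0, -0.035], "spin": 0},
  {"fingers": 255, "travel": [0, 0, -0.035], "spin": 0},
  {"fingers": 255, "travel": [0, 0, 0], "spin": 0},
  {"fingers": 255, "travel": [0, 0, 0], "spin": 0},
])

```text
time: 15.15
ee_pos: [517.2, 115.3, 106.3]
eef_rot: [-0.005, 1.0, -0.0, 0.0]
ft_force: [-0.9, 0.1, 1.3]
gripper_width: 0.123
grip_force: 25.0
```

play_rows([
  {"fingers": 255, "travel": [0, 0, -0.035], "spin": 0},
  {"fingers": 255, "travel": [0, 0, -0.035], "spin": 0},
  {"fingers": 255, "travel": [0, 0, 0], "spin": 0},
  {"fingers": 255, "travel": [0, 0, 0], "spin": 0},
])

```text
time: 15.55
ee_pos: [517.2, 115.3, 104.1]
eef_rot: [-0.005, 1.0, -0.0, 0.0]
ft_force: [-0.4, 0.6, 4.0]
gripper_width: 0.126
grip_force: 25.0
```

play_rows([
  {"fingers": 255, "travel": [0, 0, -0.035], "spin": 0},
  {"fingers": 255, "travel": [0, 0, -0.035], "spin": 0},
  {"fingers": 255, "travel": [0, 0, 0], "spin": 0},
  {"fingers": 255, "travel": [0, 0, 0], "spin": 0},
])

```text
time: 15.95
ee_pos: [517.2, 115.3, 102.1]
eef_rot: [-0.005, 1.0, -0.0, 0.0]
ft_force: [-0.5, -0.2, 5.8]
gripper_width: 0.129
grip_force: 25.0
```

```bash
python3 - <<'E'
from h import *
a=[]
for i in range(6):
    imaging.grab_frame("top");s=robot.sense();a.append(list(s["ft_force"])+list(s["ee_pos"]))
print(np.mean(a,0),np.std(a,0),s["time"])
E
```

```text
[-4.50361232e-01 -1.77672562e-01  5.41815041e+00  5.17209725e+02
  1.15337421e+02  1.02132516e+02] [0.35819182 0.26952263 0.47051227 0.00888591 0.01058109 0.01043715] 16.25
```

play_rows([
  {"fingers": 255, "travel": [0, 0, -0.04], "spin": 0},
  {"fingers": 255, "travel": [0, 0, -0.04], "spin": 0},
  {"fingers": 255, "travel": [0, 0, -0.04], "spin": 0},
  {"fingers": 255, "travel": [0, 0, 0], "spin": 0},
  {"fingers": 255, "travel": [0, 0, 0], "spin": 0},
])

```text
time: 16.75
ee_pos: [517.6, 115.3, 99.1]
eef_rot: [-0.005, 1.0, -0.0, 0.001]
ft_force: [-1.3, 0.7, 7.3]
gripper_width: 0.123
grip_force: 25.0
```

```bash
cat > a.py <<'E'
from h import *
a=[]
for i in range(8):
    imaging.grab_frame("top");s=robot.sense();a.append(list(s["ft_force"])+list(s["ee_pos"])+list(s["moment"]))
print(np.round(np.mean(a,0),2),s["time"],s["gripper_width"],s["eef_rot"])
E
python3 a.py
```

```text
[-1.2600e+00 -1.0000e-02  7.6600e+00  5.1763e+02  1.1534e+02  9.9150e+01
  6.0000e-02  1.5000e-01  0.0000e+00] 17.15 0.12391807402708221 [-4.82919880e-03  9.99988102e-01 -1.94656162e-05  6.89357951e-04]
```

play_rows([
  {"fingers": 255, "travel": [0, 0, -0.04], "spin": 0},
  {"fingers": 255, "travel": [0, 0, 0], "spin": -0.3},
  {"fingers": 255, "travel": [0, 0, 0], "spin": -0.5},
  {"fingers": 255, "travel": [0, 0, 0], "spin": -0.5},
  {"fingers": 255, "travel": [0, 0, 0], "spin": 0},
  {"fingers": 255, "travel": [0, 0, 0], "spin": 0},
])

```text
time: 17.75
ee_pos: [518.3, 115.4, 98.4]
eef_rot: [0.086, 0.996, 0.0, 0.001]
ft_force: [-0.0, 0.4, 8.4]
gripper_width: 0.129
grip_force: 25.0
```

```bash
python3 a.py
```

```text
[-4.6000e-01  1.0000e-01  7.9100e+00  5.1830e+02  1.1536e+02  9.8380e+01
  7.0000e-02 -7.0000e-02  0.0000e+00] 18.15 0.1246678217224285 [8.58642568e-02 9.96305807e-01 1.56977194e-04 1.42980039e-03]
```

play_rows([
  {"fingers": 255, "travel": [0, 0, 0], "spin": -0.4},
  {"fingers": 255, "travel": [0, 0, 0], "spin": -0.6},
  {"fingers": 255, "travel": [0, 0, 0], "spin": -0.6},
  {"fingers": 255, "travel": [0, 0, 0], "spin": -0.6},
  {"fingers": 255, "travel": [0, 0, 0], "spin": 0},
  {"fingers": 255, "travel": [0, 0, 0], "spin": 0},
])

```text
time: 18.75
ee_pos: [518.5, 115.3, 98.5]
eef_rot: [0.237, 0.971, 0.0, 0.002]
ft_force: [-0.3, 0.4, 7.7]
gripper_width: 0.124
grip_force: 25.0
```

```bash
python3 a.py
```

```text
[ 0.0000e+00 -1.0000e-01  8.1100e+00  5.1850e+02  1.1533e+02  9.8470e+01
  5.0000e-02 -1.6000e-01 -2.0000e-02] 19.15 0.12341296419583081 [2.37275311e-01 9.71440986e-01 4.12609703e-04 1.63305931e-03]
```

play_rows([
  {"fingers": 255, "travel": [0, 0, 0], "spin": -0.4},
  {"fingers": 255, "travel": [0, 0, 0], "spin": -0.7},
  {"fingers": 255, "travel": [0, 0, 0], "spin": -0.7},
  {"fingers": 255, "travel": [0, 0, 0], "spin": -0.7},
  {"fingers": 255, "travel": [0, 0, 0], "spin": -0.7},
  {"fingers": 255, "travel": [0, 0, 0], "spin": -0.7},
  {"fingers": 255, "travel": [0, 0, 0], "spin": -0.7},
  {"fingers": 255, "travel": [0, 0, 0], "spin": -0.7},
  {"fingers": 255, "travel": [0, 0, 0], "spin": -0.6},
  {"fingers": 255, "travel": [0, 0, 0], "spin": -0.5},
  {"fingers": 255, "travel": [0, 0, 0], "spin": 0},
  {"fingers": 255, "travel": [0, 0, 0], "spin": 0},
])

```text
time: 20.35
ee_pos: [518.6, 115.3, 98.5]
eef_rot: [0.634, 0.774, 0.001, 0.001]
ft_force: [0.1, 0.5, 7.8]
gripper_width: 0.126
grip_force: 25.0
```

```bash
python3 a.py
```

```text
[ 2.0000e-02 -7.0000e-02  7.9800e+00  5.1856e+02  1.1531e+02  9.8490e+01
 -5.0000e-02 -1.5000e-01  0.0000e+00] 20.75 0.12690319383338824 [0.63372411 0.77355715 0.00110902 0.00136404]
```

play_rows([
  {"fingers": 255, "travel": [0, 0, 0], "spin": -0.5},
  {"fingers": 255, "travel": [0, 0, 0], "spin": -0.5},
  {"fingers": 255, "travel": [0, 0, 0], "spin": -0.35},
  {"fingers": 255, "travel": [0, 0, 0], "spin": 0},
  {"fingers": 255, "travel": [0, 0, 0], "spin": 0},
])

```text
time: 21.25
ee_pos: [518.6, 115.3, 98.5]
eef_rot: [0.704, 0.71, 0.001, 0.001]
ft_force: [0.3, 0.3, 9.1]
gripper_width: 0.125
grip_force: 25.0
```

```bash
python3 a.py
```

```text
[-2.0000e-02  5.0000e-01  8.1900e+00  5.1857e+02  1.1530e+02  9.8500e+01
 -4.0000e-02 -1.2000e-01  1.0000e-02] 21.65 0.12552713578317834 [0.70370419 0.71049088 0.00122066 0.0012788 ]
```

play_rows([
  {"fingers": 255, "travel": [0, 0, 0.06], "spin": 0},
  {"fingers": 255, "travel": [0, 0, 0.06], "spin": 0},
  {"fingers": 255, "travel": [0, 0, 0.04], "spin": 0},
  {"fingers": 255, "travel": [0, 0, 0], "spin": 0},
  {"fingers": 255, "travel": [0, 0, 0], "spin": 0},
])

```text
time: 22.15
ee_pos: [517.6, 115.3, 102.2]
eef_rot: [0.704, 0.71, 0.0, 0.0]
ft_force: [0.5, 0.8, 5.8]
gripper_width: 0.126
grip_force: 25.0
```

```bash
python3 a.py
```

```text
[ 1.5800e+00 -1.7000e-01  5.1300e+00  5.1742e+02  1.1529e+02  1.0205e+02
 -4.0000e-02 -3.7000e-01  0.0000e+00] 22.55 0.1290952567275561 [7.03713800e-01 7.10483405e-01 3.10403929e-04 3.48670901e-04]
```

play_rows([
  {"fingers": 255, "travel": [0, 0, 0.04], "spin": 0},
  {"fingers": 255, "travel": [0, 0, 0.03], "spin": 0},
  {"fingers": 255, "travel": [0, 0, 0], "spin": 0},
  {"fingers": 255, "travel": [0, 0, 0], "spin": 0},
])

```text
time: 22.95
ee_pos: [516.8, 115.3, 103.8]
eef_rot: [0.704, 0.711, -0.0, -0.0]
ft_force: [0.3, 0.0, 3.8]
gripper_width: 0.124
grip_force: 25.0
```

```bash
python3 a.py
```

```text
[ 8.5000e-01 -4.1000e-01  3.1800e+00  5.1683e+02  1.1531e+02  1.0379e+02
 -1.1000e-01 -3.1000e-01  2.0000e-02] 23.35 0.12683072407551568 [ 7.03684063e-01  7.10512980e-01 -1.64267573e-04 -1.35763623e-04]
```

The force follows the spring to about 4 N in the groove, so the cap is in its detent. I'm releasing and backing off upward.

play_rows([
  {"fingers": 215, "travel": [0, 0, 0], "spin": 0},
  {"fingers": 190, "travel": [0, 0, 0], "spin": 0},
  {"fingers": 140, "travel": [0, 0, 0], "spin": 0},
  {"fingers": 120, "travel": [0, 0, 0], "spin": 0},
  {"fingers": 120, "travel": [0, 0, 0], "spin": 0},
  {"fingers": 120, "travel": [0, 0, 0.3], "spin": 0},
  {"fingers": 120, "travel": [0, 0, 0.7], "spin": 0},
  {"fingers": 120, "travel": [0, 0, 1], "spin": 0},
  {"fingers": 120, "travel": [0, 0, 1], "spin": 0},
  {"fingers": 120, "travel": [0, 0, 1], "spin": 0},
  {"fingers": 120, "travel": [0, 0, 0], "spin": 0},
  {"fingers": 120, "travel": [0, 0, 0], "spin": 0},
])

```text
time: 24.55
ee_pos: [517.2, 115.3, 224.5]
eef_rot: [0.704, 0.711, 0.0, 0.001]
ft_force: [0.5, -0.7, -0.1]
gripper_width: 0.529
grip_force: 0.0
```

```bash
python3 - <<'E'
from h import *
f=imaging.grab_frame("wrist");st=robot.sense();print(st["time"],st["ee_pos"],st["ft_force"],st["gripper_width"])
p=nets.trace("cap_grip",f)
for r in p:
    print(r["p"],r["position"],r["mask"].sum(),[round(float(v),1) for v in atz(f,r["position"],150)])
save(f,"w4.png")
# flange circle fit & bar orientation, numeric: dark/grey low-sat blob around expected spot
for z in(127,163):
    print(z,proj(f,[517,115.3,z]))
g=cv2.cvtColor(f["img"],cv2.COLOR_RGB2GRAY).astype(int)
c=proj(f,[517,115.3,140]).astype(int)
for r in range(c[1]-60,c[1]+64,8): print(r,g[r,c[0]-72:c[0]+76:4].tolist())
E
```

```text
24.6 [516.43567458 115.33148924 223.13013505] [-0.68424919 -0.96947756 -0.02084859] 0.5291024630730747
0.92 [322.9, 189.0] 3368 [517.9, 121.2, 150.0]
0.81 [358.7, 382.2] 798 [556.1, -80.2, 150.0]
127 [321.82075552 188.75119536]
163 [321.82720653 200.10352302]
132 [190, 189, 185, 187, 186, 187, 186, 187, 187, 187, 187, 187, 186, 187, 188, 188, 188, 186, 187, 187, 188, 187, 187, 186, 187, 187, 188, 188, 187, 187, 187, 187, 187, 188, 187, 186, 187]
140 [129, 122, 186, 188, 186, 186, 110, 117, 120, 121, 125, 124, 126, 123, 127, 127, 127, 128, 129, 128, 129, 128, 130, 130, 129, 131, 131, 132, 129, 129, 125, 175, 188, 187, 186, 188, 187]
148 [129, 126, 187, 187, 187, 185, 116, 103, 77, 69, 69, 71, 69, 70, 68, 70, 69, 68, 69, 68, 69, 65, 68, 67, 69, 68, 67, 71, 81, 78, 128, 181, 187, 187, 188, 187, 188]
156 [128, 188, 186, 187, 186, 187, 115, 108, 76, 158, 155, 157, 158, 157, 158, 172, 159, 159, 160, 159, 97, 98, 98, 98, 87, 170, 170, 171, 75, 81, 127, 192, 187, 187, 187, 186, 188]
164 [129, 129, 129, 128, 129, 129, 118, 59, 77, 106, 105, 104, 105, 83, 65, 66, 61, 64, 65, 66, 67, 67, 68, 60
[... 1303 characters left out ...]
86, 186, 187, 187, 101, 112, 111, 112, 113, 114, 112, 115, 117, 115, 118, 117, 117, 116, 116, 114, 117, 116, 117, 116, 115, 117, 115, 153, 187, 186, 187, 187, 186, 187]
236 [128, 130, 123, 123, 71, 77, 59, 167, 187, 186, 186, 187, 186, 186, 186, 186, 186, 186, 186, 187, 187, 187, 186, 187, 186, 187, 187, 188, 188, 188, 0, 78, 75, 62, 179, 189, 186]
244 [121, 81, 78, 78, 78, 80, 12, 132, 186, 187, 187, 187, 185, 187, 186, 186, 188, 186, 186, 187, 186, 187, 187, 188, 186, 186, 186, 186, 187, 192, 9, 44, 75, 76, 78, 79, 64]
252 [76, 78, 76, 75, 76, 10, 4, 85, 187, 185, 186, 186, 187, 185, 185, 186, 187, 187, 187, 185, 186, 186, 186, 186, 186, 186, 187, 187, 186, 195, 13, 12, 79, 78, 78, 77, 77]
```

```bash
python3 -c "
from cell import robot
print(robot.finish_job())"
```

```text
the job is handed in; nothing more can be done
None
```

I put the grey cap in the lamp port, turned it 90° clockwise until it rose into its detent, released it and handed the job in at about 24.6 s; a last wrist-camera check of the released cap showed it on the port's axis with its bar across the slot, but no verdict came back.

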